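Step a screw-feed stage on by one turn of its hand wheel

ROBOT

A 6-joint arm with a two-finger parallel gripper is mounted at the origin on a cart in front of the work surface, level with it; the furniture and walls round the work are solid. World frame = base frame: x ahead of the robot, y to its left, z up, the work surface at z = 0. Lengths are in m, angles in rad, forces in N, time in s.
With the tool pointing down it reaches from about 0.35 to 0.775 m from the base axis. Payload 5.5 kg.
Tool frame: the origin (TCP) lies between the finger pads; the fingertips stand 19 mm ahead of it and the grasp point (between the pads) is the TCP (env.tcp_to_tips is the distance from the TCP to the fingertips, in m); z points along the fingers, y is the direction in which the jaws open and shut (so a half turn about z gives the same grasp; the last joint's range is limited). The gripper opens to 85 mm and grips with 20 to 120 N. Pads are 22 mm wide; open, the fingers measure 114 mm over their backs; the gripper's body (76 mm by 85 mm) begins 54 mm behind the grasp point. The pads swing forward as they close: fully open they stand 13 mm farther back than shut.
Start: joints at [-1.3, 0.313, 0.046, 1.304, 0, 1.431], TCP at [0.23, -0.527, 0.25] pointing down, gripper open.
Joint ranges: [-2.76, 2.76], [-0.86, 1.69], [-1.03, 1.26], [-2.2, 2.34], [-1.47, 1.5], [-3.14, 3.14]. Speed limits (rad/s): [2.57, 2.57, 3.14, 3.14, 3.14, 3.14].

INTERFACE

Orientations are given as a unit quaternion [w, x, y, z].
In Python, from workcell import env, eyes, job gives the robot as it stands. The module is installed in compiled form; this text tells all that it offers.
- The arm moves only by the tool move_arm, never from a script. Its argument "commands" is a list of rows, each a list of 3 entries, a list of its own where there are three numbers: the shift along the world's x, y, z as a fraction of full scale, then the turn, a rotation vector about the world's x, y, z as a fraction of full scale, then the gripper command: -1 is shut, 1 is fully open, values between are in proportion. In form: [[[x, y, z], [wx, wy, wz], gripper], ...]. A call has 1 to 5 rows; each row shifts and turns the commanded pose from where the row before left it; what a row does not reach is not made up. Full scale, the value 1, is 0.04 m for a shift and 8 degrees for a turn. A row lasts 1/10 s, in which the tool goes at most 50 mm and 8.59 degrees, less where a joint would pass 70% of its speed; a pose out of reach is approached as far as the arm can. A call with a number of a shift or a turn outside -1 to 1 is refused whole. A call with a gripper value outside its range is refused whole. The fingers move at their own pace and stop on an object; "newtons" is the grip in N (left out, the last holds). Time passes only in rows, so rows that do not move let the fingers close. It gives the time, the measured TCP pose, the force and the opening at its end, in the units of the state.
- env.get_state(): the state, without advancing time (a new reading comes with each control period).
- eyes.read_camera(name): name is "side" or "top"; returns a dict with "frame" (400x640x3 uint8, red, green, blue), "mtx" (3x3 intrinsics, pixels), "camera_from_world" (4x4, takes a point from world to camera coordinates). Camera axes: x right, y down, z forward; pixel columns grow to the right and rows downward; lengths in m; the calibration is good to about 2 mm. A picture is of the moment at which its call begins. There is no depth.
- job.hand_in(): hands the job in, once; it reports no verdict.
The state is a dict: "clock": time; "joint_pos": joint angles; "qvel": joint speeds; "tau": joint torques, N m; "tcp_pos": TCP position; "orientation": TCP orientation; "wrist_force": force on the tool from outside, world axes, zero at the start; "ft_torque": the same for the moment, N m; "finger_gap": finger opening in m.
Only numpy, scipy, OpenCV 4.12 (cv2) and the standard library are available. Lean on these libraries where they do the work, as an engineer would, in place of code of your own. Each camera call takes 0.05 s, during which the arm holds its last target.

TASK

Step the sample stage on by exactly one turn of its screw: with the fingertips against the upright handle on the hand wheel, gently push the wheel clockwise (seen from above) once right round until the handle is back where it started, then let go and leave it there. The glass jar has to ride along standing on the carriage: do not touch the jar or the carriage, and leave the things standing round about where they are.

Things in the scene. Friction and masses are not known exactly. Their poses are not given: they have to be found in the camera images.
- wheel_axis (a point): On the vertical axis of the level three-spoke aluminium hand wheel, at the height of its rim's top, 76 mm above the worktop. Rim circle 132 mm across, rim bar 12 mm thick; the hub rises 6 mm higher. It sits on the grey housing at one end of a screw-feed stage (bed 110 x 325 mm, fixed; place and yaw vary). Axes are the stage's: the carriage track leads along -y.
- handle_mid (a point): Middle of the upright black handle on the wheel's rim at the end of one spoke: a smooth round grip that spins freely on its own pin, 22 mm in diameter, reaching from 75 to 124 mm above the worktop, 66 mm from the wheel's axis. This point is 100 mm above the worktop and goes round with the wheel.
- wheel (a joint): Turn of the hand wheel in rad, growing clockwise seen from above; one turn is 6.283. At 0 the handle lies on the stage's -x side of the axis. It starts anywhere from -1.8 to 1.8; end stops at -2.5 and 9.5. Friction (0.14 N m, about 2 N at the handle) keeps it where it is left; there is no spring.
- carriage_top (a point): Centre of the top (black rubber pad, 43 mm above the worktop) of the aluminium carriage, 84 x 80 mm, at the start 148 to 162 mm from the wheel's axis along the track. The wheel's screw moves it 24 mm away from the wheel for each clockwise turn. It is not to be touched.
- jar: Loose empty clear glass jar, 56 mm in diameter and 42 mm high, standing on the carriage; origin at the centre of its underside. It rides along and is not to be touched.
- beaker: Bystander: clear glass beaker, 45 mm in diameter and 57 mm high, standing loose beyond the wheel; origin at the centre of its underside.
- open_jar: Bystander: empty clear glass jar, 56 mm in diameter and 42 mm high, standing loose to the left of the wheel; origin at the centre of its underside.
- white_lid: Bystander: white screw lid, 50 mm in diameter and 12 mm high, lying loose beyond and to the left of the wheel; origin at the centre of its underside.

How it is judged:
On the way, in this order (a step that is already met when the one before it is completed fails the run):
1. the fingers push on the handle (contact force between the fingers and handle above 0.3 N), for 0.05 s.
2. the fingers push the handle past the far side of the wheel from its start (distance of handle_mid from where it was at the start of the episode above 0.11 m and contact force between the fingers and handle above 0.2 N), for 0.05 s.
At the end, for the whole second after the job is handed in: The wheel stands still one whole clockwise turn on from its start: the handle is within 11.5 mm (about 10 degrees) of where it began. The jar stands upright on the carriage, within 20 mm of its middle each way, and the beaker, open jar and lid are upright and within 15 mm of where they stood (value of joint wheel between 4.2 and 8.4 rad and distance of handle_mid from where it was at the start of the episode below 0.0115 m and velocity of joint wheel between -0.05 and 0.05 rad/s and x of jar in the frame of carriage_top between -0.02 and 0.02 m and y of jar in the frame of carriage_top between -0.02 and 0.02 m and z of jar in the frame of carriage_top below 0.005 m and angle between jar's own z axis and vertical below 0.1 rad and distance of each of beaker, open_jar, white_lid from where it was at the start of the episode below 0.015 m and angle between each of beaker, open_jar, white_lid's own z axis and vertical below 0.15 rad); the robot touches nothing.
It fails at once if the handle is pressed or gripped with more than 30 N (contact force between the fingers and handle above 30 N).
It fails at once if the robot touches the jar on the carriage (contact force between any of the fingers, the arm and jar above 0.5 N).
It fails at once if the robot touches the carriage (contact force between any of the fingers, the arm and carriage above 1 N).
It fails at once if the jar is lifted or tipped (height (world z) of jar above 0.055 m or angle between jar's own z axis and vertical above 0.3 rad).
It fails at once if a bystander is shifted, lifted or tipped (distance of any of beaker, open_jar, white_lid from where it was at the start of the episode above 0.015 m or angle between any of beaker, open_jar, white_lid's own z axis and vertical above 0.3 rad).
It also fails if it takes over 51 s, if anything falls off the work surface, if the arm or the gripper's body presses on something with over 40 N, if the wrist force passes 120 N, or if a joint passes its speed limit or range.

## Working session

There is one attempt and no reset: what is moved stays moved. The work goes in short steps, Python scripts to look and compute and a tool call to move; the robot and the scene stay as the last step left them, time stands still between calls to the robot, and variables do not carry over. Pictures are saved under pics/ and viewed, and the job is handed in when it is done.

Besides the shell and the picture viewer there is one more tool, called after ">>>" by a JSON object that holds its "op" and its "data". move_arm: Moves the arm, as the interface text tells. Its arguments: {"type":"object","properties":{"commands":{"type":"array","items":{"type":"array"}},"newtons":{"type":"number"}},"required":["commands"]}

```bash
mkdir -p pics
python3 - <<'E'
from workcell import env,eyes,job
import cv2,numpy as np
for n in("side","top"):
    c=eyes.read_camera(n); cv2.imwrite(f"pics/{n}0.png",c["frame"][:,:,::-1]); np.savez(f"{n}0.npz",**c)
    print(n,c["mtx"].round(1).tolist(),c["camera_from_world"].round(3).tolist())
s=env.get_state();print(s, env.tcp_to_tips)
E
```

```text
side [[428.6, 0.0, 317.2], [0.0, 428.6, 199.6], [0.0, 0.0, 1.0]] [[-0.996, 0.089, -0.018, 0.553], [0.067, 0.588, -0.806, -0.07], [-0.061, -0.804, -0.591, 1.2], [0.0, 0.0, 0.0, 1.0]]
top [[420.7, 0.0, 315.2], [0.0, 420.7, 198.4], [0.0, 0.0, 1.0]] [[-0.009, -1.0, 0.008, 0.173], [-0.989, 0.008, -0.15, 0.607], [0.15, -0.009, -0.989, 0.984], [0.0, 0.0, 0.0, 1.0]]
{'clock': 0.1, 'joint_pos': array([-1.29962077e+00,  3.13917942e-01,  4.50872228e-02,  1.30359013e+00,
        8.20102031e-06,  1.43122332e+00]), 'qvel': array([ 1.08931646e-03, -1.36135966e-03,  3.14009661e-03, -7.36112302e-05,
        1.45354296e-03,  1.27971571e-03]), 'tau': array([ 2.93162695e-03, -4.81728351e+01,  2.99241865e+01,  1.28842023e-02,
       -1.16673582e-04,  1.74825453e-05]), 'tcp_pos': array([ 0.22948831, -0.52675843,  0.2495    ]), 'orientation': array([-8.10775087e-04,  9.78984402e-01,  2.03933519e-01, -4.93177650e-05]), 'wrist_force': array([-0.50506481, -0.57934599, -0.21109633]), 'ft_torque': array([ 0.00557817, -0.04043762, -0.04534321]), 'finger_gap': 0.08562963124362565} 0.019
```

View pics/top0.png

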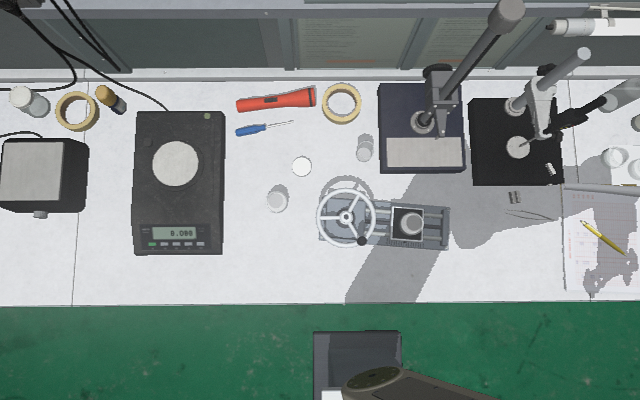

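View pics/side0.png

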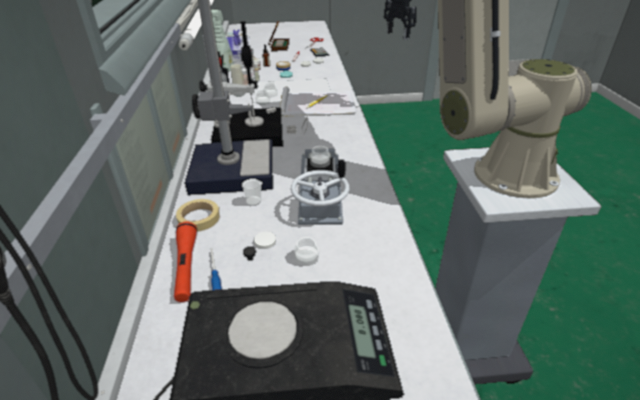

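The top view shows the wheel hub near (346,217), the black handle near (362,240) and the carriage near (407,224). The beaker is at (365,148), the open jar at (277,200) and the lid at (301,166). I'll zoom in and measure.

```bash
cat > h.py <<'E'
import numpy as np,cv2
def ray(c,u,v,z):
    M=c["camera_from_world"];K=c["mtx"];R=M[:3,:3];t=M[:3,3]
    o=-R.T@t;d=R.T@np.linalg.inv(K)@np.array([u,v,1.]);return o+d*(z-o[2])/d[2]
def proj(c,p):
    M=c["camera_from_world"];q=c["mtx"]@(M[:3,:3]@np.array(p)+M[:3,3]);return q[:2]/q[2]
E
python3 - <<'E'
from h import *
c=np.load("top0.npz")
f=c["frame"]
a=f[120:270,255:465,::-1]; cv2.imwrite("pics/top0z.png",cv2.resize(a,None,fx=3.8,fy=3.8,interpolation=cv2.INTER_CUBIC))
s=np.load("side0.npz")["frame"][140:260,240:380,::-1];cv2.imwrite("pics/side0z.png",cv2.resize(s,None,fx=5,fy=5,interpolation=cv2.INTER_CUBIC))
for n,u,v,z in(("hub",346,217,.08),("handle",362,240,.124),("carr",407,224,.043),("beaker",365,155,0),("oj",277,200,.02),("lid",301,166,.012)):print(n,ray(c,u,v,z).round(3))
E
```

```text
hub [0.558 0.097 0.08 ]
handle [0.502 0.066 0.124]
carr [ 0.544 -0.054  0.043]
beaker [0.728 0.038 0.   ]
oj [0.609 0.264 0.02 ]
lid [0.697 0.204 0.012]
```

View pics/top0z.png

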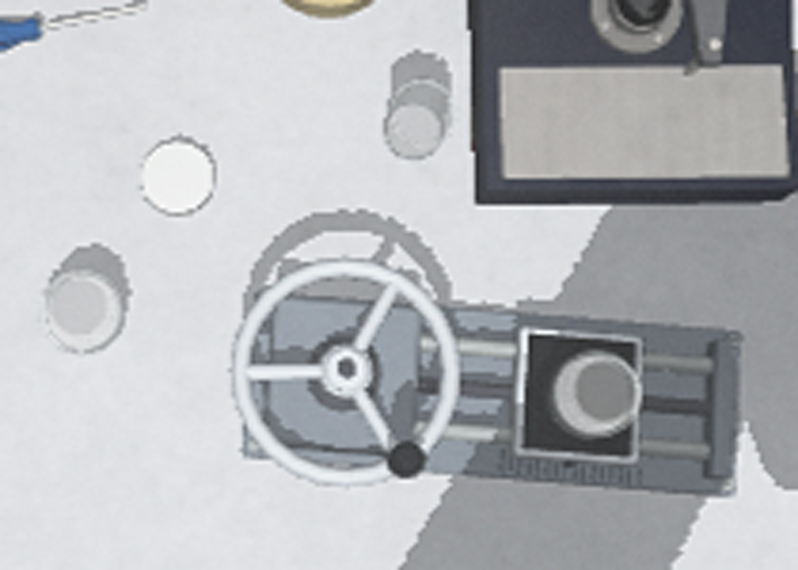

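View pics/side0z.png

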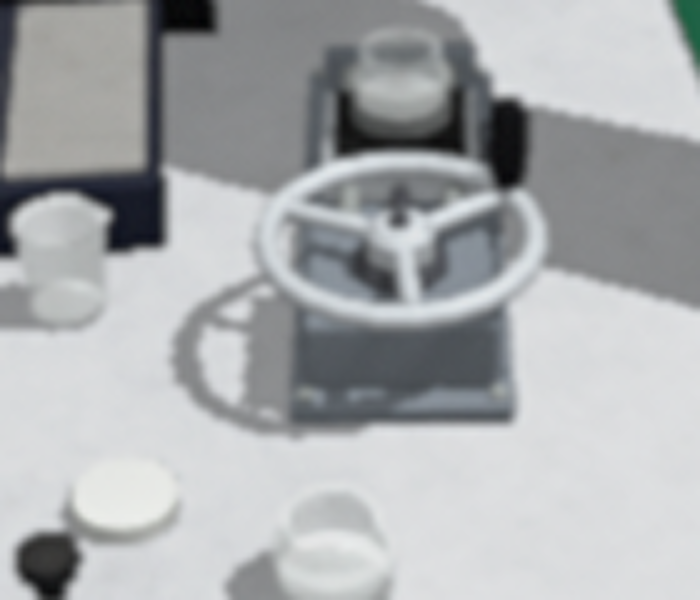

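```bash
cat >> h.py <<'E'
def handle(c):
    g=c["frame"].max(2); 
    m=(g<45).astype(np.uint8); m[:, :300]=0;m[:,400:]=0;m[:190]=0;m[290:]=0
    n,l,s,ce=cv2.connectedComponentsWithStats(m)
    return [(s[i].tolist(),ce[i].round(2).tolist(),ray(c,*ce[i],.118).round(4).tolist()) for i in range(1,n) if s[i,4]>20]
E
python3 - <<'E'
from h import *
c=np.load("top0.npz");s=np.load("side0.npz")
print(handle(c))
g=c["frame"].min(2);m=((g>205)).astype(np.uint8)
sub=np.zeros_like(m);sub[180:255,310:382]=m[180:255,310:382]
cs,_=cv2.findContours(sub,cv2.RETR_LIST,cv2.CHAIN_APPROX_NONE)
for k in cs:
    if len(k)>60: print(len(k),cv2.minEnclosingCircle(k),cv2.fitEllipse(k))
A=ray(c,346.05,217.9,.07);print(A)
M=c["camera_from_world"];o=-M[:3,:3].T@M[:3,3];print("topcam",o,proj(s,o))
# side wheel centre
def S(u,v):return 240+u/5,140+v/5
print(proj(s,A), S(401,238))
for q in((0.56,0.1,.082),):print(proj(s,q))
# triangulate handle top: side blob
print("handle side proj", proj(s,ray(c,362,240,.118)), S(509,105))
E
```

```text
[]
66 ((371.5, 189.5), 13.435129165649414) ((374.4288330078125, 187.0992431640625), (15.064453125, 24.162765502929688), 143.7406768798828)
566 ((339.0, 217.0), 47.01073455810547) ((340.583251953125, 220.78509521484375), (62.69035720825195, 76.9225082397461), 164.5341033935547)
[0.55704061 0.09589796 0.07      ]
topcam [0.45400286 0.17795269 1.06252029] [ 421.66687999 -646.49370906]
[319.65549368 186.17621053] (320.2, 187.6)
[318.52196711 183.12044752]
handle side proj [340.58203609 161.42605542] (341.8, 161.0)
```

Run:
```python
from h import *
import re
c=np.load("top0.npz");s=np.load("side0.npz")
g=c["frame"].max(2);m=(g<75).astype(np.uint8);w=np.zeros_like(m);w[225:255,345:378]=m[225:255,345:378]
n,l,st,ce=cv2.connectedComponentsWithStats(w);print(st,ce)
i=1+np.argmax(st[1:,4]);H=ray(c,*ce[i],.124);A=np.array([.557,.096])
print(H,H[:2]-A,np.hypot(*(H[:2]-A)),np.degrees(np.arctan2(*(H[:2]-A)[::-1])))
for z in(0,.05,.1,.2,.3,.5):
  p=ray(s,250,256,z);print(z,p.round(3),proj(c,p).round())
```

```text
[[     0      0    640    400 255953]
 [   357    236      9      9     47]] [[319.49237555 199.49248495]
 [361.0212766  240.42553191]]
[0.50084427 0.0680383  0.124     ] [-0.05615573 -0.0279617 ] 0.06273214759613377 -153.52984190882927
0 [0.728 0.25  0.   ] [283. 155.]
0.05 [0.721 0.303 0.05 ] [260. 153.]
0.1 [0.713 0.357 0.1  ] [235. 151.]
0.2 [0.698 0.463 0.2  ] [176. 146.]
0.3 [0.683 0.57  0.3  ] [101. 140.]
0.5 [0.653 0.783 0.5  ] [-128.  120.]
```

>>> {"op": "move_arm", "data": {"commands": [[[0.48, 0.88, 0], [0, 0, 0.52], -1], [[0.48, 0.88, 0], [0, 0, 0.52], -1], [[0.48, 0.88, 0], [0, 0, 0.52], -1], [[0.48, 0.88, 0], [0, 0, 0.52], -1], [[0.48, 0.88, 0], [0, 0, 0.52], -1]], "newtons": 20}}

```text
clock: 0.6
tcp_pos: [0.3259, -0.3496, 0.2499]
orientation: [-0.0, 0.926, 0.378, 0.0]
wrist_force: [0.7, -0.4, 0.0]
finger_gap: 0.0125
```

>>> {"op": "move_arm", "data": {"commands": [[[0.48, 0.88, 0], [0, 0, 0.52], -1], [[0.48, 0.88, 0], [0, 0, 0.52], -1], [[0.48, 0.88, 0], [0, 0, 0.52], -1], [[0.48, 0.88, 0], [0, 0, 0.52], -1], [[0.48, 0.88, 0], [0, 0, 0.52], -1]]}}

```text
clock: 1.1
tcp_pos: [0.4219, -0.1736, 0.2501]
orientation: [-0.0, 0.842, 0.539, -0.0]
wrist_force: [0.5, 0.4, 0.4]
finger_gap: -0.0003
```

>>> {"op": "move_arm", "data": {"commands": [[[0.49, 0.87, 0], [0, 0, 0.52], -1], [[0.49, 0.87, 0], [0, 0, 0.52], -1], [[0.49, 0.87, 0], [0, 0, 0.52], -1], [[0.49, 0.87, 0], [0, 0, 0.52], -1], [[0.49, 0.87, 0], [0, 0, 0.52], -1]]}}

```text
clock: 1.6
tcp_pos: [0.5199, 0.0005, 0.25]
orientation: [-0.0, 0.731, 0.683, -0.0]
wrist_force: [0.9, 0.3, 0.6]
finger_gap: -0.0001
```

>>> {"op": "move_arm", "data": {"commands": [[[0.49, 0.87, 0], [0, 0, 0.52], -1], [[0, 0, -0.5], [0, 0, 0], -1], [[0, 0, -0.5], [0, 0, 0], -1], [[0, 0, -0.5], [0, 0, 0], -1]]}}

```text
clock: 2.0
tcp_pos: [0.5391, 0.0343, 0.1891]
orientation: [-0.0, 0.706, 0.708, -0.0]
wrist_force: [0.3, 0.2, 1.0]
finger_gap: 0.0001
```

Run:
```python
from workcell import env,eyes,job
import cv2,numpy as np
for n in("side","top"):
    c=eyes.read_camera(n); np.savez(f"{n}1.npz",**c)
    a=c["frame"][140:270,255:465,::-1] if n=="top" else c["frame"][100:260,220:400,::-1]
    cv2.imwrite(f"pics/{n}1.png",cv2.resize(a,None,fx=3.5,fy=3.5,interpolation=cv2.INTER_CUBIC))
s=env.get_state();print(s["tcp_pos"],s["orientation"],s["joint_pos"],s["finger_gap"])
```

```text
[0.53701728 0.03401748 0.1871672 ] [-0.00236459  0.70634573  0.70786023 -0.00200169] [-8.59521023e-02  2.74103776e-01 -1.64289040e-01  1.13859961e+00
 -2.54112030e-05  1.48270246e+00] 6.826765862277477e-05
```

View pics/side1.png

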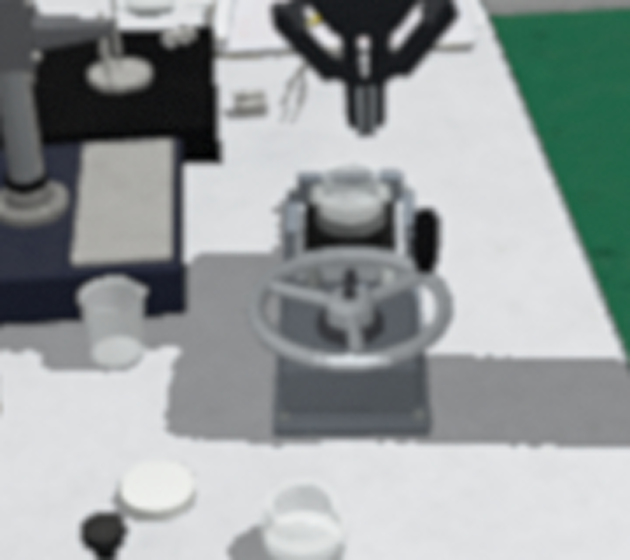

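View pics/top1.png

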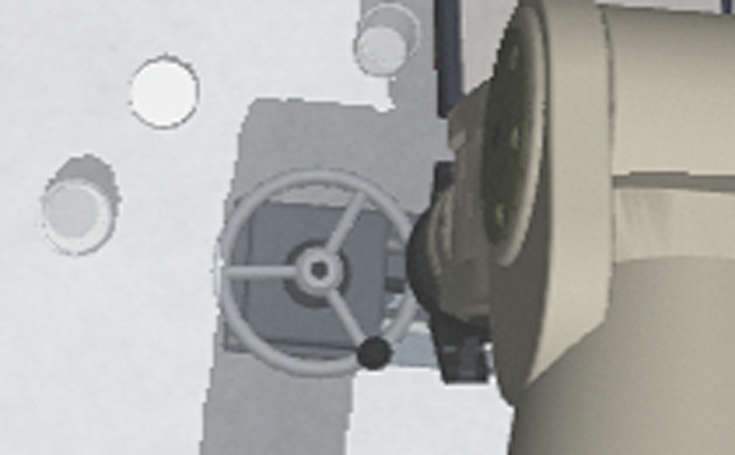

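>>> {"op": "move_arm", "data": {"commands": [[[0, 0, -0.5], [0, 0, 0], -1], [[0, 0, -0.5], [0, 0, 0], -1], [[0, 0, -0.5], [0, 0, 0], -1], [[0, 0, -0.4], [0, 0, 0], -1], [[0, 0, 0], [0, 0, 0], -1]]}}

```text
clock: 2.6
tcp_pos: [0.5379, 0.0335, 0.113]
orientation: [-0.001, 0.707, 0.708, -0.001]
wrist_force: [0.4, 0.3, 0.1]
finger_gap: 0.0005
```

```bash
cat > path.py <<'E'
import numpy as np
A=np.array([.558,.097]);R=.066
def u(a):return np.array([np.cos(a),np.sin(a)])
def gap(p,h,ax=.0145,ay=.011):
    d=np.abs(h-p)-[ax,ay];return np.hypot(*np.maximum(d,0))+min(d.max(),0)-.011
def pusher(ph):
    off=.2
    while gap(A+R*u(ph+off),A+R*u(ph))<0: off+=.002
    return ph+off
E
python3 - <<'E'
from path import *
for k in range(0,361,10):
    ph=np.radians(-151.5-k);pp=pusher(ph);print(k,round(np.degrees(pp-ph),1),(A+R*u(pp)).round(4))
E
```

```text
0 24.6 [0.5184 0.0442]
10 22.1 [0.5079 0.054 ]
20 20.3 [0.5002 0.0652]
30 19.5 [0.4952 0.0766]
40 19.3 [0.4926 0.0881]
50 19.7 [0.492  0.0991]
60 20.6 [0.4932 0.1095]
70 22.3 [0.4957 0.1187]
80 24.4 [0.4992 0.1271]
90 25.6 [0.5046 0.1357]
100 25.3 [0.5123 0.1446]
110 23.8 [0.5227 0.1528]
120 22.7 [0.5341 0.1585]
130 22.3 [0.5456 0.1618]
140 22.7 [0.5566 0.163 ]
150 23.7 [0.5669 0.1624]
160 25.2 [0.5765 0.1604]
170 25.6 [0.5869 0.1563]
180 24.6 [0.5976 0.1498]
190 22.1 [0.6081 0.14  ]
200 20.3 [0.6158 0.1288]
210 19.5 [0.6208 0.1174]
220 19.3 [0.6234 0.1059]
230 19.7 [0.624  0.0949]
240 20.6 [0.6228 0.0845]
250 22.3 [0.6203 0.0753]
260 24.4 [0.6168 0.0669]
270 25.6 [0.6114 0.0583]
280 25.3 [0.6037 0.0494]
290 23.8 [0.5933 0.0412]
300 22.7 [0.5819 0.0355]
310 22.3 [0.5704 0.0322]
320 22.7 [0.5594 0.031 ]
330 23.7 [0.5491 0.0316]
340 25.2 [0.5395 0.0336]
350 25.6 [0.5291 0.0377]
360 24.6 [0.5184 0.0442]
```

>>> {"op": "move_arm", "data": {"commands": [[[-0.13, 0.07, 0], [0, 0, 0], -1], [[-0.13, 0.07, 0], [0, 0, 0], -1], [[-0.13, 0.07, 0], [0, 0, 0], -1], [[-0.13, 0.07, 0], [0, 0, 0], -1], [[-0.13, 0.12, 0], [0, 0, 0], -1]]}}

```text
clock: 3.1
tcp_pos: [0.5133, 0.0496, 0.115]
orientation: [0.001, 0.707, 0.708, 0.0]
wrist_force: [2.4, -2.4, -0.0]
finger_gap: 0.0001
```

>>> {"op": "move_arm", "data": {"commands": [[[-0.13, 0.1, 0], [0, 0, 0], -1], [[-0.2, 0.28, 0], [0, 0, 0], -1], [[-0.12, 0.29, 0], [0, 0, 0], -1], [[-0.07, 0.29, 0], [0, 0, 0], -1], [[-0.01, 0.28, 0], [0, 0, 0], -1]]}}

```text
clock: 3.6
tcp_pos: [0.4913, 0.1002, 0.1143]
orientation: [-0.0, 0.706, 0.708, -0.0]
wrist_force: [0.4, -3.3, 1.3]
finger_gap: 0.0
```

>>> {"op": "move_arm", "data": {"commands": [[[0.03, 0.25, 0], [0, 0, 0], -1], [[0.06, 0.23, 0], [0, 0, 0], -1], [[0.09, 0.21, 0], [0, 0, 0], -1], [[0.14, 0.21, 0], [0, 0, 0], -1], [[0.19, 0.22, 0], [0, 0, 0], -1]]}}

```text
clock: 4.1
tcp_pos: [0.5124, 0.1444, 0.114]
orientation: [-0.0, 0.707, 0.708, -0.001]
wrist_force: [-1.2, -3.2, 0.1]
finger_gap: -0.0003
```

>>> {"op": "move_arm", "data": {"commands": [[[0.26, 0.21, 0], [0, 0, 0], -1], [[0.28, 0.14, 0], [0, 0, 0], -1], [[0.29, 0.08, 0], [0, 0, 0], -1], [[0.28, 0.03, 0], [0, 0, 0], -1], [[0.26, -0.02, 0], [0, 0, 0], -1]]}}

```text
clock: 4.6
tcp_pos: [0.5674, 0.1623, 0.1137]
orientation: [-0.001, 0.706, 0.708, -0.0]
wrist_force: [-3.2, -0.1, 0.3]
finger_gap: 0.0002
```

Run:
```python
from workcell import env,eyes,job
import cv2,numpy as np
s=env.get_state();print(s["tcp_pos"],s["wrist_force"])
c=eyes.read_camera("side")
a=c["frame"][100:260,220:400,::-1]
cv2.imwrite("pics/side2.png",cv2.resize(a,None,fx=3.5,fy=3.5,interpolation=cv2.INTER_CUBIC))
```

```text
[0.56736782 0.16229048 0.11367797] [-3.17724829 -0.11071538  0.28737339]
```

View pics/side2.png

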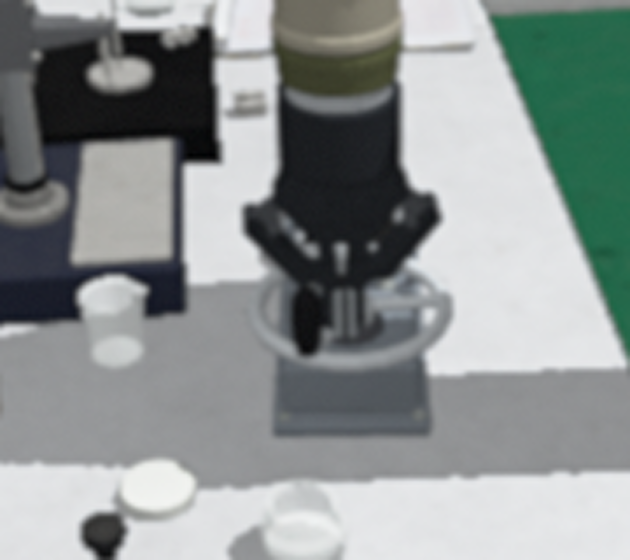

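The side view shows the handle at (300,320) in the zoomed crop. It is ahead of the closed fingers, and nothing else is being touched.

>>> {"op": "move_arm", "data": {"commands": [[[0.23, -0.05, 0], [0, 0, 0], -1], [[0.26, -0.1, 0], [0, 0, 0], -1], [[0.27, -0.16, 0], [0, 0, 0], -1], [[0.26, -0.24, 0], [0, 0, 0], -1], [[0.19, -0.28, 0], [0, 0, 0], -1]]}}

```text
clock: 5.15
tcp_pos: [0.6171, 0.1277, 0.1143]
orientation: [0.0, 0.706, 0.708, 0.001]
wrist_force: [-1.5, 2.5, -0.9]
finger_gap: -0.0002
```

>>> {"op": "move_arm", "data": {"commands": [[[0.12, -0.28, 0], [0, 0, 0], -1], [[0.06, -0.29, 0], [0, 0, 0], -1], [[0.02, -0.28, 0], [0, 0, 0], -1], [[-0.03, -0.26, 0], [0, 0, 0], -1], [[-0.06, -0.23, 0], [0, 0, 0], -1]]}}

```text
clock: 5.65
tcp_pos: [0.6203, 0.0736, 0.1146]
orientation: [0.001, 0.707, 0.708, 0.0]
wrist_force: [1.5, 2.0, -1.8]
finger_gap: -0.0002
```

>>> {"op": "move_arm", "data": {"commands": [[[-0.09, -0.2, 0], [0, 0, 0], -1], [[-0.13, -0.21, 0], [0, 0, 0], -1], [[-0.19, -0.22, 0], [0, 0, 0], -1], [[-0.26, -0.2, 0], [0, 0, 0], -1], [[-0.28, -0.14, 0], [0, 0, 0], -1]]}}

```text
clock: 6.15
tcp_pos: [0.582, 0.0346, 0.1147]
orientation: [0.001, 0.707, 0.708, 0.0]
wrist_force: [3.1, 0.6, 0.3]
finger_gap: -0.0001
```

>>> {"op": "move_arm", "data": {"commands": [[[-0.29, -0.07, 0], [0, 0, 0], -1], [[-0.28, -0.03, 0], [0, 0, 0], -1], [[-0.26, 0.02, 0], [0, 0, 0], -1], [[-0.2, 0.05, 0], [0, 0, 0], -1], [[-0.1, 0.04, 0], [0, 0, 0], -1]]}}

```text
clock: 6.65
tcp_pos: [0.5359, 0.0364, 0.1146]
orientation: [0.0, 0.706, 0.708, -0.0]
wrist_force: [1.7, -0.6, 0.5]
finger_gap: -0.0001
```

```bash
cat > look.py <<'E'
from workcell import env,eyes,job
from h import *
import sys
k=sys.argv[1]
s=env.get_state();print(s["tcp_pos"],s["wrist_force"])
c=eyes.read_camera("side");t=eyes.read_camera("top")
np.savez(f"side{k}.npz",**c);np.savez(f"top{k}.npz",**t)
def z(f,a,b):return cv2.resize(f[a:a+130,b:b+130,::-1],(390,390),interpolation=cv2.INTER_CUBIC)
f0=np.load("top0.npz")["frame"];g0=np.load("side0.npz")["frame"]
cv2.imwrite(f"pics/cmpt{k}.png",np.hstack([z(f0,150,290),z(t["frame"],150,290)]))
cv2.imwrite(f"pics/cmps{k}.png",np.hstack([z(g0,120,255),z(c["frame"],120,255)]))
E
python3 look.py 3
```

```text
[0.53588693 0.03638024 0.11459902] [ 1.69121265 -0.57194921  0.51826631]
```

View pics/cmpt3.png

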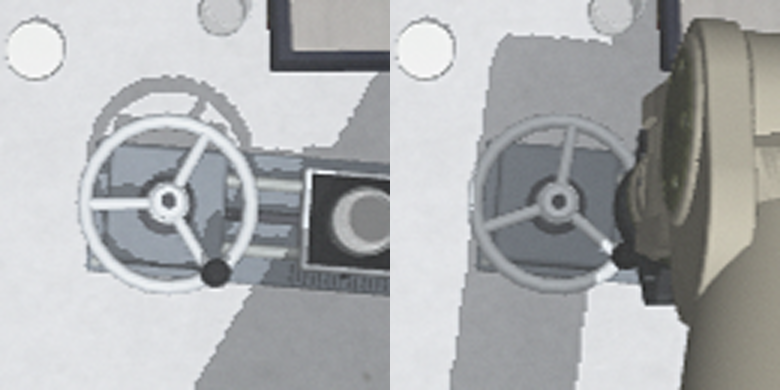

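View pics/cmps3.png

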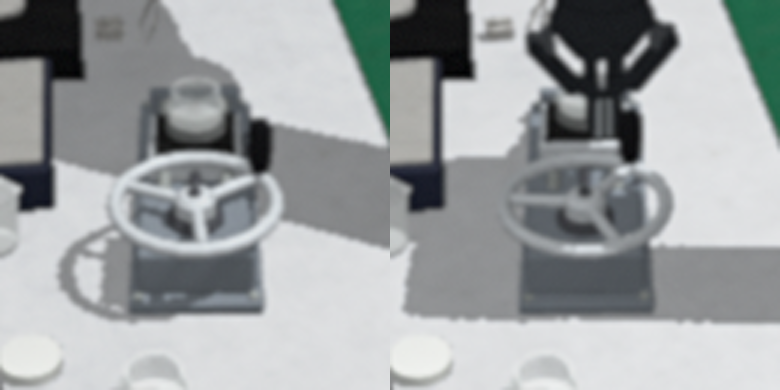

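The comparison shows the wheel about 18° short: the left spoke now ends at (482,229), against (92,204) at the start. I'll take the last stretch slowly.

>>> {"op": "move_arm", "data": {"commands": [[[-0.16, 0.04, 0], [0, 0, 0], -1], [[-0.11, 0.06, 0], [0, 0, 0], -1], [[-0.09, 0.06, 0], [0, 0, 0], -1], [[-0.07, 0.05, 0], [0, 0, 0], -1], [[0, 0, 0], [0, 0, 0], -1]]}}

```text
clock: 7.25
tcp_pos: [0.5188, 0.0452, 0.1142]
orientation: [-0.0, 0.706, 0.708, -0.0]
wrist_force: [0.1, -1.1, -0.0]
finger_gap: 0.0001
```

```bash
python3 look.py 4
```

```text
[0.51877602 0.04518004 0.11417244] [ 0.08408599 -1.09201534 -0.01045425]
```

View pics/cmpt4.png

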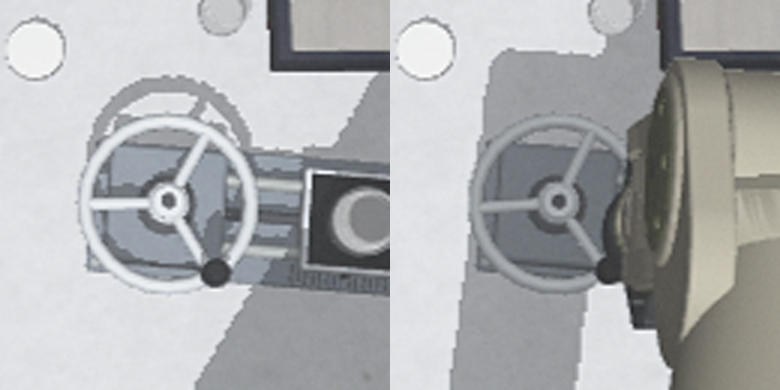

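It is about 2–3° short. I'll nudge it roughly 3 mm further, then back off and go up.

>>> {"op": "move_arm", "data": {"commands": [[[-0.05, 0.05, 0], [0, 0, 0], -1], [[0, 0, 0], [0, 0, 0], -1], [[0.2, -0.12, 0], [0, 0, 0], -1], [[0.3, -0.15, 0], [0, 0, 0], -1], [[0, 0, 0.3], [0, 0, 0], -1]]}}

```text
clock: 7.85
tcp_pos: [0.5387, 0.0352, 0.1254]
orientation: [-0.0, 0.707, 0.707, -0.0]
wrist_force: [-0.7, -0.3, -0.7]
finger_gap: -0.0003
```

>>> {"op": "move_arm", "data": {"commands": [[[0, 0, 0.8], [0, 0, 0], -1], [[0, 0, 0.9], [0, 0, 0], -1], [[0, 0, 0.9], [0, 0, 0], -1], [[-0.5, -0.9, 0.3], [0, 0, 0], -1], [[-0.5, -0.9, 0], [0, 0, 0], -1]]}}

```text
clock: 8.35
tcp_pos: [0.4993, -0.0365, 0.246]
orientation: [0.003, 0.706, 0.709, 0.002]
wrist_force: [1.1, -0.8, -0.8]
finger_gap: -0.0002
```

>>> {"op": "move_arm", "data": {"commands": [[[-0.5, -0.9, 0], [0, 0, 0], -1], [[-0.5, -0.9, 0], [0, 0, 0], -1], [[-0.5, -0.9, 0], [0, 0, 0], -1], [[-0.4, -0.9, 0], [0, 0, 0], -1], [[-0.4, -0.9, 0], [0, 0, 0], -1]]}}

```text
clock: 8.85
tcp_pos: [0.4049, -0.2175, 0.2435]
orientation: [0.001, 0.707, 0.708, 0.0]
wrist_force: [-0.1, 0.4, 0.2]
finger_gap: -0.0001
```

```bash
python3 look.py 5
python3 - <<'E'
from h import *
for k in "05":
    c=np.load(f"top{k}.npz")
    g=c["frame"].max(2)
    for T in(60,75):
        m=(g<T).astype(np.uint8);w=np.zeros_like(m);w[225:260,340:372]=m[225:260,340:372]
        n,l,st,ce=cv2.connectedComponentsWithStats(w)
        if n>1:
            i=1+np.argmax(st[1:,4]);print(k,T,st[i],ce[i],ray(c,*ce[i],.124).round(4))
E
```

```text
[ 0.40492976 -0.21749369  0.24350254] [-0.07814111  0.4023243   0.208794  ]
0 75 [357 236   9   9  47] [361.0212766  240.42553191] [0.5008 0.068  0.124 ]
5 60 [359 236   4   3   4] [360.5  236.75] [0.509 0.069 0.124]
5 75 [358 236   9   9  66] [362.13636364 240.13636364] [0.5015 0.0655 0.124 ]
```

View pics/cmpt5.png

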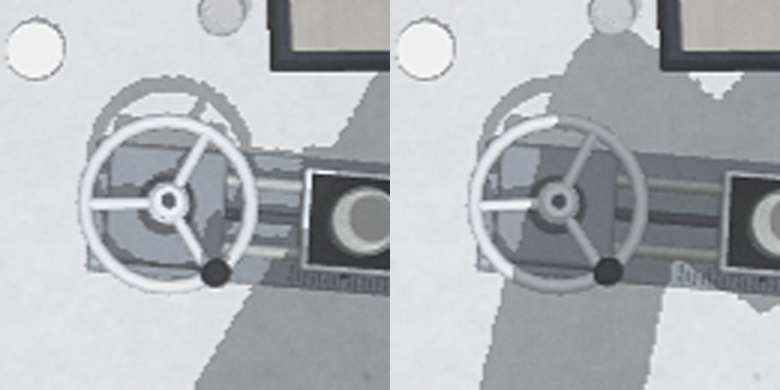

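View pics/cmps5.png

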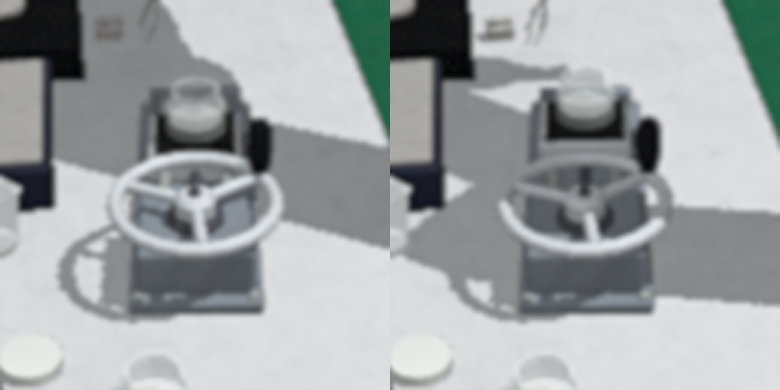

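The handle is back within about 3 mm of its start (pixel (362.1,240.1) against (361.0,240.4)). The carriage has moved away from the wheel with the jar still on it, and the bystanders look unmoved.

```bash
python3 -c "
from workcell import job
print(job.hand_in())"
```

```text
the job is handed in; nothing more can be done
None
```

I pushed the hand wheel one full clockwise turn by its handle with the closed fingertips, then backed off, lifted clear and handed the job in at about 9 s. No verdict was reported.

- **Forces:** the wrist readings during the push were about 1–3.5 N each time I checked. They come only at the end of each move, and I have no direct reading of the force on the handle.
- **Handle:** in the last top picture it is about 3 mm (roughly 2–3°) from where it began, against the allowed 11.5 mm. The spokes line up with the first picture.
- **Carriage and jar:** the carriage has moved away from the wheel. The jar stands upright on it in about the same place, judged by eye.
- **Bystanders:** the beaker, open jar and lid look unmoved by eye. I did not measure them or the jar numerically.
- **Checks:** none failed or disagreed, apart from the dark-handle colour mask. It found nothing at its first threshold and worked at a looser one.

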